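# Load the autosampler and hold its arm at the set mark

### The job

Load the autosampler: lift the top rack (the green one with the capped vials) off the pile of racks, keeping it level, and set it down gently, fully seated between the corner locators on the sampler's deck, with the sampling arm still parked. Then squeeze the yellow lock button on the arm's grip, draw the telescoping arm out until its red pointer stands in line with the orange marker on the scale, and finish while holding it there: the arm springs back if let go, so do not release the grip. Leave the spare racks, the orange marker and everything else on the bench as they are.

Things in the scene. Friction and masses are not known exactly. Their poses are not given: they have to be found in the camera images.
- sampler: Autosampler, fixed: white deck 30 mm high, x -75..135, y -150..330 mm, housing 125 mm high on y 130..330. Origin on the bench; z up, axes hold for its parts. Arm is drawn out towards -y. Ledge with scale, 85 mm high, x 100..130, y -150..110. Sleeve (34 mm across) along y at x 85, height 150, from y 118 back; a steel catch hook on its mouth reaches into the parked head beside the lock button.
- pocket (a point): Centre of the rack's place, on the deck's face, 30 mm above the bench. Seated, the rack's origin is here, its long side along y, either way round, flat on the deck. Four dark L-shaped corner locators, 14 mm high, leave 3 mm play all round; each covers 22 mm of a long side, so its middle is open for fingers.
- boom: Moving part of the telescoping arm: tube with dark head 26 x 36 x 90 mm (x, y, z). Origin mid-head on the tube's axis; head from 20 below to 70 mm above. Parked and locked at (85, 95, 150) mm in the sampler's frame; slides only along its -y, up to 190 mm. Once out, a spring pulls it home with 3 to 5.5 N. At its foot a bracket with the probe reaches 93 mm to -x, the red pointer 30 mm to +x.
- grip (a point): Middle of the head on the lock button's axis, 45 mm above the tube axis, 25 mm below the head's top; moves with the arm, parked at (85, 95, 195) mm in the sampler's frame. Take it from above, fingers closing along the sampler's x: 26 mm across the faces, 32.5 mm over the button, so that one finger presses the button. Both x sides are free down to 170 mm above the bench.
- lock (a joint): Yellow round lock button, 18 mm across, on the head's +x face, pressed towards -x. Metres pressed in: 0 = out (6.5 mm proud), 0.0065 = flush. Its spring needs 3 N to start, 7 N for all the way. The parked arm comes free once it is 2.5 mm in; keep it squeezed while drawing out and holding. Let go, the arm stops 17 mm short of home at the catch until pressed again.
- pointer_tip (a point): Lower end of the red pointer (blade 12 mm wide in x, 3 mm thick) that moves with the arm just above the scale, 24 mm to +x of the arm's axis, 89 mm above the bench.
- marker_line (a point): Centre of the orange set marker, 10 mm wide along y, on the scale's outer edge (aluminium rule, black ticks every 10 mm, longer ones every 50 mm). The arm is at the mark when pointer_tip has the same y as this point in the sampler's frame, 80 to 165 mm out from parked. The marker can be shifted by hand (3 N): leave it.
- rack: Top rack of the pile: green block 58 x 180 x 40 mm (x, y, z), 0.22 to 0.45 kg, with twelve capped vials fixed in it, tops 56.5 mm above its underside and within 23 mm of its long middle plane. Origin at the centre of its underside, long side along y. Starts on spare2, underside 80 mm above the bench. Grip the long sides (58 mm) at the middle.
- spare1: Lowest rack of the pile, empty, light grey, 58 x 180 x 40 mm; origin at the centre of its underside, on the bench.
- spare2: Middle rack of the pile, empty, light grey, same size; origin at the centre of its underside, 40 mm above the bench.
- water: Clear bottle with a red band, 64 mm across, 210 mm high; origin under its centre. Bystander.
- reagent: Amber bottle with a black cap, 72 mm across, 155 mm high; origin under its centre. Bystander.
- lamp: Hollow-cathode lamp standing on its black base, 38 mm across, 132 mm high; origin under its centre. Bystander.
- beaker: Glass beaker, 68 mm across, 85 mm high; origin under its centre. Bystander.
- capbox: White open box of blue vial caps, 80 x 110 x 40 mm; origin under its centre. Bystander.
- driver: Screwdriver with a red handle, 170 mm long, lying on the bench along its x. Bystander.
Things that resemble listed ones, but are neither listed nor needed, are in the scene too. Leave any pink look-alike of the rack alone.

How it is judged:
On the way, in this order (a step that is already met when the one before it is completed fails the run):
1. the rack sits in its place on the deck, let go, with the arm still parked and locked (x of rack in the frame of pocket between -0.005 and 0.005 m and y of rack in the frame of pocket between -0.006 and 0.006 m and z of rack in the frame of pocket below 0.003 m and angle between rack's own z axis and vertical below 0.03 rad and angle between the y axis of rack and the y axis of sampler, either way round below 0.06 rad and contact force between the fingers and rack below 0.2 N and linear speed of rack below 0.02 m/s and y of grip in the frame of sampler above 0.092 m and value of joint lock below 0.001 m), for 0.2 s.
2. the fingers squeeze the lock button in (contact force between the fingers and boom above 2 N and value of joint lock above 0.0028 m), for 0.1 s.
At the end, for the whole second after the job is handed in: Rack seated on the deck: within 5 mm across and 6 mm along of the pocket centre, under 3 mm up, square to 0.06 rad, untouched, at rest. Gripper holds the arm's head (over 2 N) with the lock pressed over 2.8 mm; arm at rest, pointer within 5 mm of the marker's centre line (all of step 2 and x of rack in the frame of pocket between -0.005 and 0.005 m and y of rack in the frame of pocket between -0.006 and 0.006 m and z of rack in the frame of pocket below 0.003 m and angle between rack's own z axis and vertical below 0.03 rad and angle between the y axis of rack and the y axis of sampler, either way round below 0.06 rad and contact force between the fingers and rack below 0.2 N and linear speed of rack below 0.02 m/s and y of pointer_tip in the frame of marker_line between -0.005 and 0.005 m and linear speed of boom below 0.01 m/s); the arm keeps its last pose, push and grip.
It fails at once if the rack of vials is tipped by more than 0.4 rad (angle between rack's own z axis and vertical above 0.4 rad).
It fails at once if the rack is dropped onto the deck (over 0.45 m/s within 20 mm of the deck) (horizontal distance between rack and pocket below 0.06 m and z of rack in the frame of pocket below 0.02 m and linear speed of rack above 0.45 m/s).
It fails at once if the orange marker is shifted by more than 4 mm (distance of marker_line from where it was at the start of the episode above 0.004 m).
It fails at once if a spare rack or a bystander is moved by more than 30 mm or knocked over (distance of any of spare1, spare2, water, reagent, lamp, beaker, capbox, driver from where it was at the start of the episode above 0.03 m or angle between any of spare1, spare2, water, reagent, lamp, beaker, capbox's own z axis and vertical above 0.5 rad).
It also fails if it takes over 51 s, if anything falls off the work surface, if the arm or the gripper's body presses on something with over 40 N, if the wrist force passes 120 N, or if a joint passes its speed limit or range.

### The arm

A 6-joint arm with a two-finger parallel gripper is mounted at the origin on the work surface. World frame = base frame: x ahead of the robot, y to its left, z up, the work surface at z = 0. Lengths are in m, angles in rad, forces in N, time in s.
With the tool pointing down it reaches from about 0.375 to 0.9 m from the base axis. Payload 3.1 kg.
Tool frame: the origin (TCP) lies at the very end of the fingers, on their centre line; the grasp point (between the pads) lies 19 mm behind it; z points along the fingers, y is the line along which they close (so a half turn about z gives the same grasp; the last joint's range is limited). The gripper opens to 87 mm and grips with 3 to 60 N. Pads are 19 mm wide; open, the fingers measure 117 mm over their backs; the gripper's body (75 mm by 190 mm) begins 51 mm behind the grasp point.
Start: joints at [-1.502, 0.527, 1.433, -0, 1.181, -0.178], TCP at [0.153, -0.606, 0.223] pointing down, gripper open.
Joint ranges: [-3.08, 3.08], [-0.75, 2.2], [0.22, 2.44], [-1.43, 4.57], [0, 2.65], [-2.85, 2.85]. Speed limits (rad/s): [2.79, 2.79, 3.14, 3.14, 3.14, 3.14].

### API

Orientations are given as a unit quaternion [x, y, z, w].
In Python, from rig import robot gives the robot as it stands. The module is installed in compiled form; this text tells all that it offers.
- The arm moves only by the tool play_rows, never from a script. Its argument "steps" is one flat list of numbers, 5 for each row, row after row: the opening, from -1 (shut) to 1 (fully open), then the shift along the tool's x, y, z as a fraction of full scale, then the turn about the tool's z as a fraction of full scale. In form: [claw, tx, ty, tz, twist, claw, tx, ty, tz, twist, ...]. A call has exactly 10 rows; each row shifts and turns the commanded pose from where the row before left it, along the tool's axes as they then stand; what a row does not reach is not made up. Full scale, the value 1, is 0.03 m for a shift and 0.1 rad for a turn. A row lasts 1/10 s, in which the tool goes at most 50 mm and 8.59 degrees, less where a joint would pass 70% of its speed; a pose out of reach is approached as far as the arm can. A call with a number of a shift or a turn outside -1 to 1 is refused whole. A call with a gripper value outside its range is refused whole. The fingers move at their own pace and stop on an object; "grip_force" is the grip in N (left out, the last holds). Time passes only in rows, so rows that do not move let the fingers close, or fill a call up. It gives the time, the measured TCP pose, the force, the opening and the grip force at its end, in the units of the state.
- robot.get_obs(): the state, without advancing time (a new reading comes with each control period).
- robot.camera(name): name is "scene" or "side" or "wrist"; returns a dict with "image" (400x640x3 uint8, red, green, blue), "mtx" (3x3 intrinsics, pixels), "rvec" (rotation vector, rad) and "tvec" (3), from world to camera coordinates, as OpenCV has them. Camera axes: x right, y down, z forward; pixel columns grow to the right and rows downward; lengths in m; the calibration is good to about 2 mm. A picture is of the moment at which its call begins. There is no depth.
- robot.hand_in(): hands the job in; it is judged then, once.
The state is a dict: "time": time; "q": joint angles; "joint_velocities": joint speeds; "joint_torque": joint torques, N m; "position": TCP position; "tool_rot": TCP orientation; "ft_force": force on the tool from outside, world axes, zero at the start; "moment": the same for the moment, N m; "grip_width": finger opening in m; "grip_force": force on a finger pad.
Only numpy, scipy, OpenCV 4.12 (cv2) and the standard library are available. Lean on these libraries where they do the work, as an engineer would, in place of code of your own. Each camera call takes 0.05 s, during which the arm holds its last target. There are 200 camera calls.

## Working session

There is one attempt and no reset: what is moved stays moved. The work goes in short steps, Python scripts to look and compute and a tool call to move; the robot and the scene stay as the last step left them, time stands still between calls to the robot, and variables do not carry over. Pictures are saved under pics/ and viewed, at most 10 in all, crops included, and the job is handed in when it is done.

Besides the shell and the picture viewer there is one more tool, called after "Request:" as name(argument=value, ...) on one line, values as JSON. play_rows: Moves the arm, as the interface text tells. Shift numbers are shares of 0.03 m and turn numbers shares of 0.1 rad, none past 1 either way. Its arguments: {"type":"object","properties":{"steps":{"type":"array"},"grip_force":{"type":"number"}},"required":["steps"]}

```bash
mkdir -p pics
cat > h.py <<'E'
import numpy as np, cv2, pickle
from rig import robot
def snap(n,tag):
    c=robot.camera(n); cv2.imwrite(f'pics/{tag}.png',c['image'][:,:,::-1]); pickle.dump(c,open(f'pics/{tag}.pkl','wb')); return c
def load(tag): return pickle.load(open(f'pics/{tag}.pkl','rb'))
def P(c):
    R=cv2.Rodrigues(np.array(c['rvec'],float))[0]; return R,np.array(c['tvec'],float).reshape(3),np.array(c['mtx'],float)
def atz(c,uv,z):
    R,t,K=P(c); d=R.T@np.linalg.inv(K)@np.array([*uv,1.]); o=-R.T@t
    return o+d*(z-o[2])/d[2]
def tri(c1,u1,c2,u2):
    A=[];
    for c,u in((c1,u1),(c2,u2)):
        R,t,K=P(c); M=K@np.c_[R,t]; A.append(M)
    X=cv2.triangulatePoints(A[0],A[1],np.array(u1,float).reshape(2,1),np.array(u2,float).reshape(2,1)); return (X[:3]/X[3]).ravel()
def proj(c,X): return cv2.projectPoints(np.array(X,float).reshape(-1,1,3),np.array(c['rvec'],float),np.array(c['tvec'],float),np.array(c['mtx'],float),None)[0].reshape(-1,2)
E
python3 - <<'E'
from h import *
for n in('scene','side','wrist'):
    c=snap(n,n+'0'); R,t,K=P(c); print(n,-R.T@t,K[0,0])
o=robot.get_obs(); print(o['time'],o['position'],o['tool_rot'],o['grip_width'])
E
```

```text
scene [ 1.21840904 -1.02684507  0.91221401] 508.6690054371818
side [-0.21106284  0.74720209  1.30669179] 486.70133899201414
wrist [ 0.21681066 -0.58938481  0.38411361] 282.48254295737763
0.15 [ 0.15327758 -0.60533669  0.22179554] [ 9.92337393e-01  1.23554922e-01  4.76866753e-05 -8.23241359e-04] 0.08703545481607342
```

View pics/scene0.png

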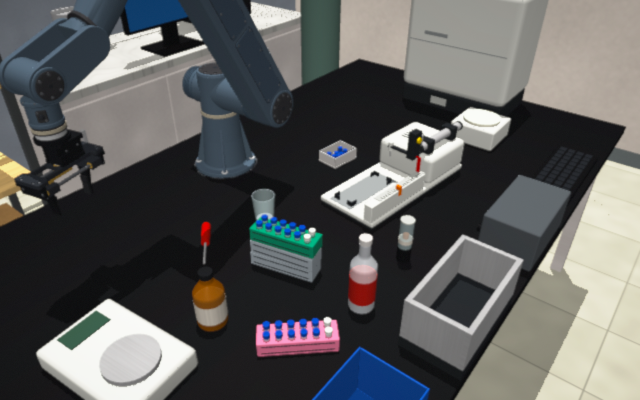

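View pics/side0.png

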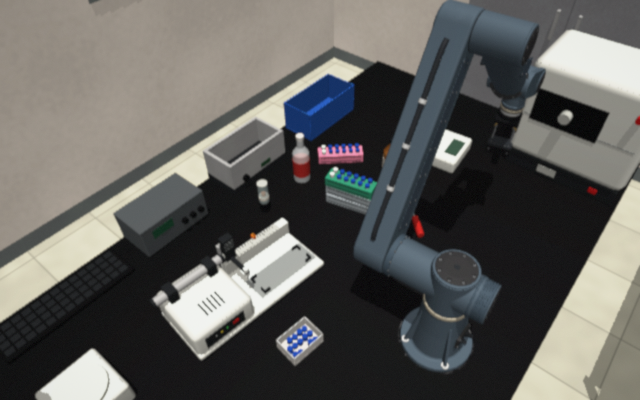

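The target candidates in the scene view are the green rack on the grey pile (286,235) and the pink look-alike on the bench (298,335). In the side view they are at (350,182) and (340,153). I choose the green one on the pile. The sampler is at (395,175) in the scene view and (250,275) in the side view. Next I take close crops.

Run:
```python
from h import *
def cr(tag,x,y,w,h,s):
    im=cv2.imread(f'pics/{tag}.png')[y:y+h,x:x+w]; im=cv2.resize(im,None,fx=s,fy=s,interpolation=cv2.INTER_CUBIC)
    for g in range((x//10+1)*10,x+w,10): cv2.line(im,(int((g+.5-x)*s),0),(int((g+.5-x)*s),12 if g%50 else 25),(0,255,255),1)
    for g in range((y//10+1)*10,y+h,10): cv2.line(im,(0,int((g+.5-y)*s)),(12 if g%50 else 25,int((g+.5-y)*s)),(0,255,255),1)
    return im
a=cr('scene0',240,205,100,75,4);b=cr('side0',310,155,100,75,4)
c=cr('scene0',315,115,160,120,5);d=cr('side0',150,215,180,145,4.4)
cv2.imwrite('pics/cA.png',np.hstack([a,b])); cv2.imwrite('pics/cB.png',c); cv2.imwrite('pics/cC.png',d[:600,:800])
```

```text
(no output)
```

View pics/cA.png

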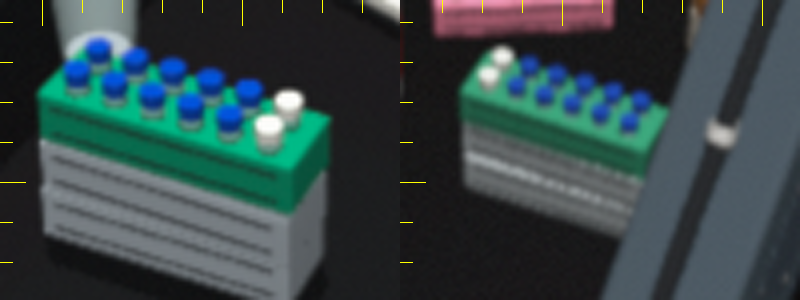

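View pics/cB.png

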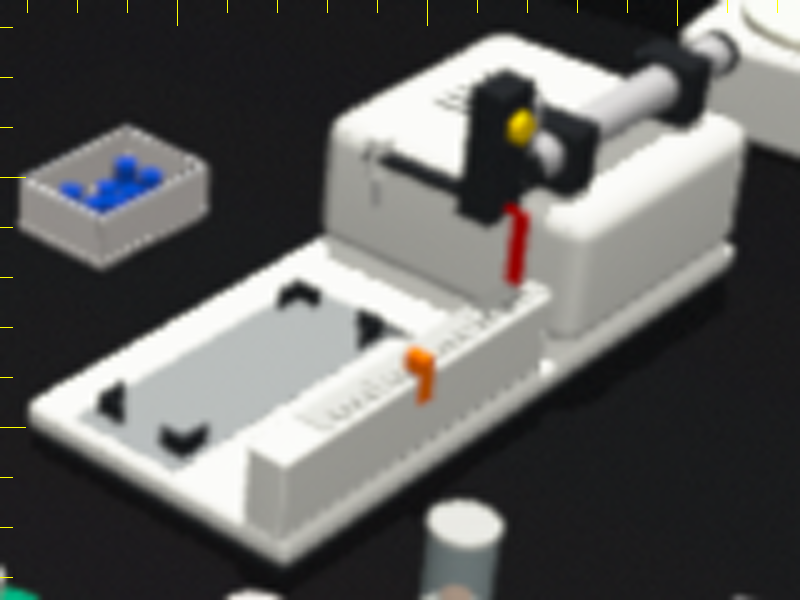

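View pics/cC.png

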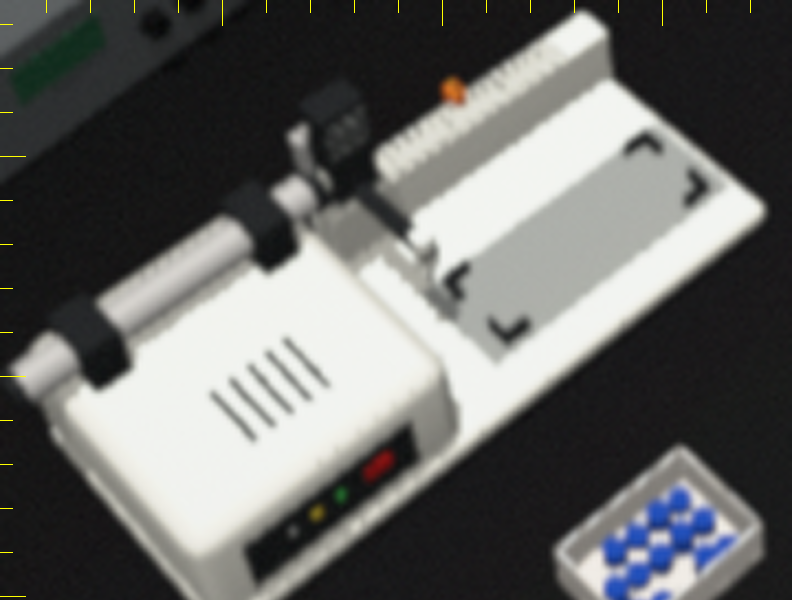

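The crops confirm the green rack on the grey pile: its top corners show at (38,95), (292,170) and (330,118) in the crop. The sampler shows its four corner locators, the orange marker at (418,360) in crop B and the yellow button at (521,127). Now I fit the poses.

```bash
cat >> h.py <<'E'
def fw(p,L): # p=x,y,yaw
    L=np.atleast_2d(L).astype(float); c,s=np.cos(p[2]),np.sin(p[2])
    return np.c_[p[0]+c*L[:,0]-s*L[:,1],p[1]+s*L[:,0]+c*L[:,1],L[:,2]]
E
python3 - <<'E'
from h import *
from scipy.optimize import least_squares
S=load('scene0');D=load('side0')
A=lambda X,Y:(240+X/4-.5,205+Y/4-.5)
A2=lambda X,Y:(310+(X-400)/4-.5,155+Y/4-.5)
B=lambda X,Y:(315+X/5-.5,115+Y/5-.5)
C=lambda X,Y:(150+X/4.4-.5,215+Y/4.4-.5)
# sampler
obs=[(S,(-75,-150,30),B(32,405)),(S,(135,-150,30),B(283,553)),(S,(100,-150,85),B(248,455)),(S,(130,-150,85),B(288,467)),(S,(130,110,85),B(551,292)),
(S,(91.5+6.5,95,195),B(521,127)),(S,(109,95,89),B(514,283)),(D,(-75,-150,30),C(765,210)),(D,(130,-150,85),C(585,11)),(D,(100,-150,85),C(608,36)),(D,(-75,130,125),C(440,362))]
def res(p,ob): return np.concatenate([ (proj(c,fw(p,np.array(L)/1000.))[0]-uv) for c,L,uv in ob])
best=min((least_squares(res,[.7,0.,y],args=(obs,),loss='soft_l1') for y in (0,1.5,3,-1.5)),key=lambda r:r.cost)
p=best.x; print('sampler',p,np.round(res(p,obs).reshape(-1,2),1).tolist())
inv=lambda X:np.array([[np.cos(p[2]),np.sin(p[2])],[-np.sin(p[2]),np.cos(p[2])]])@(X[:2]-p[:2])
print('marker',np.round(inv(tri(S,B(418,360),D,C(453,92)))*1000), tri(S,B(418,360),D,C(453,92)))
for uvs,c in (([B(300,293),B(372,328),B(112,403),B(185,440)],S),([C(643,145),C(695,188),C(458,282),C(510,328)],D)):
    q=[inv(atz(c,u,.037))*1000 for u in uvs]; print(np.round(q),np.round(np.mean(q,0),1))
# button triangulated? head top
# rack
ro=[(S,(38,95)),(S,(292,170)),(S,(330,118))]
print('corner z check',tri(S,A(330,118),D,A2(460,92)), tri(S,A(292,170),D,A2(460,92)))
for k in ro: print(atz(S,A(*k[1]),.12))
print(atz(D,A2(460,92),.12),atz(D,A2(645,140),.12))
# caps white: 
a=tri(S,A(289,99),D,A2(488,74));b=tri(S,A(269,124),D,A2(502,56));print('white combos',a,b)
print(tri(S,A(269,124),D,A2(488,74)),tri(S,A(289,99),D,A2(502,56)))
print('capbox etc', atz(S,(372,262),0),atz(S,(264,208),0))
E
```

```text
sampler [ 0.50954357  0.14672393 -0.12603324] [[-0.8, -1.4], [0.7, -1.6], [-0.5, -2.8], [-0.4, -0.8], [1.6, 0.2], [0.4, -0.2], [0.7, 0.2], [0.2, -0.6], [-0.4, -0.1], [0.1, -1.1], [2.1, -0.7]]
marker [125. -24.] [0.63078945 0.10736729 0.09458456]
[[ -31.   57.]
 [  29.   57.]
 [ -28. -124.]
 [  30. -122.]] [  0.4 -32.8]
[[  29. -120.]
 [ -29. -121.]
 [  26.   58.]
 [ -31.   56.]] [ -1.5 -31.7]
corner z check [ 0.60973533 -0.23355972  0.11770441] [ 0.61517556 -0.25981488  0.09563198]
[ 0.45262557 -0.33240486  0.12      ]
[ 0.62464939 -0.28972132  0.12      ]
[ 0.61170484 -0.23567205  0.12      ]
[ 0.60790909 -0.23184891  0.12      ] [ 0.44332873 -0.28572346  0.12      ]
white combos [ 0.59245105 -0.2525236   0.13594718] [ 0.59804512 -0.27923076  0.13566925]
[ 0.59470611 -0.26563506  0.12547485] [ 0.59586467 -0.26623653  0.14598802]
capbox etc [ 6.98613823e-01 -1.27403689e-01 -1.11022302e-16] [ 0.30103579 -0.12568669  0.        ]
```

Request:
play_rows(steps=[1, 0.3, 0, -1, 0, 1, 0.7, -0.4, -1, 0, 1, 1, -0.5, -0.5, 0, 1, 1, -0.5, 0, 0, 1, 1, -0.5, 0, 0, 1, 1, -0.5, 0, 0, 1, 1, -0.5, 0, 0, 1, 1, -0.5, 0, 0, 1, 1, -0.5, 0, 0, 1, 1, -0.5, 0, 0], grip_force=25)

```text
time: 1.15
position: [0.3835, -0.4105, 0.2973]
tool_rot: [0.992, 0.124, -0.0, -0.0]
ft_force: [-0.2, -0.8, -1.0]
grip_width: 0.0867
grip_force: 0.0
```

Request:
play_rows(steps=[1, 1, -0.5, 0, 0, 1, 1, -0.5, 0, 0, 1, 1, -0.5, 0, 0, 1, 1, -0.5, 0, 0, 1, 1, -0.5, 0, 0, 1, 0.8, -0.4, 0, 0, 1, 0, 0, 0, 0, 1, 0, 0, 0, 0, 1, 0, 0, 0, 0, 1, 0, 0, 0, 0])

```text
time: 2.15
position: [0.5292, -0.2855, 0.2975]
tool_rot: [0.992, 0.123, -0.0, -0.0]
ft_force: [0.2, 0.4, -0.4]
grip_width: 0.087
grip_force: 0.0
```

Run:
```python
from h import *
c=snap('wrist','w1'); R,t,K=P(c); o=robot.get_obs(); print(o['time'],o['position'],o['tool_rot'],o['q'],-R.T@t,R[2])
hsv=cv2.cvtColor(c['image'],cv2.COLOR_RGB2HSV)
m=cv2.inRange(hsv,(65,120,40),(90,255,255)); print(m.sum()/255)
im=c['image'][:,:,::-1].copy()
cv2.imwrite('pics/w1m.png',m)
```

```text
2.2 [ 0.52923332 -0.28555343  0.29754119] [ 9.92434597e-01  1.22774359e-01 -1.66867717e-04 -4.65706817e-07] [-6.80316661e-01  4.20624398e-01  1.40154533e+00 -2.47308216e-04
  1.31965530e+00  6.44371326e-01] [ 0.59280811 -0.26946515  0.45986788] [-0.23467966 -0.05886528 -0.97028879]
4257.0
```

View pics/w1.png

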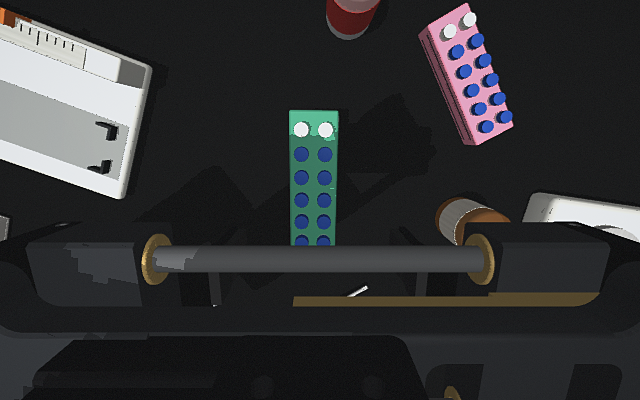

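The wrist view shows the green rack from above, with its far corners at (289,110) and (338,110) and its long sides running to (291,245) and (337,245). The pink look-alike is at upper right, at (465,75). Next I measure the edges precisely.

Run:
```python
from h import *
c=load('w1');S=load('scene0');D=load('side0')
m=cv2.imread('pics/w1m.png',0)
rows=range(116,240,4);l=[];r=[]
for v in rows:
    x=np.where(m[v,270:350])[0]+270
    l.append((x.min(),v+.5));r.append((x.max()+1,v+.5))
L=np.polyfit([a[1] for a in l],[a[0] for a in l],1);Rr=np.polyfit([a[1] for a in r],[a[0] for a in r],1)
col=m[:,300:330]; tops=[np.where(m[:,u])[0].min() for u in range(295,333)]; print('top',np.median(tops),L,Rr)
top=np.median(tops)
f=lambda q,v:(np.polyval(q,v)-.5,v-.5)
for z in(.12,):
    a=atz(c,f(L,top),z);b=atz(c,f(Rr,top),z);a2=atz(c,f(L,235),z);b2=atz(c,f(Rr,235),z)
    print(a,b,'w',np.linalg.norm(a-b)); mid=(a+b)/2; mid2=(a2+b2)/2; d=mid-mid2; ang=np.arctan2(d[1],d[0]); print('ang',ang,np.arctan2(*(a-a2)[[1,0]]),np.arctan2(*(b-b2)[[1,0]]))
    print('centre',mid-.09*np.array([np.cos(ang),np.sin(ang),0]))
# height: corners scene vs wrist
A=lambda X,Y:(240+X/4-.5,205+Y/4-.5)
print(tri(S,A(330,118),c,f(L,top)),tri(S,A(292,170),c,f(Rr,top)))
# tool frame
o=robot.get_obs();from scipy.spatial.transform import Rotation as Ro
Rt=Ro.from_quat(o['tool_rot']).as_matrix(); print(Rt[:,0],Rt[:,1]); cen=mid-.09*np.array([np.cos(ang),np.sin(ang),0]); print('shift tool',Rt.T@(cen-o['position']))
```

```text
top 110.0 [1.14919355e-02 2.87584577e+02] [-2.63104839e-02  3.41547026e+02]
[ 0.60996579 -0.23057073  0.12      ] [ 0.62387405 -0.28587589  0.12      ] w 0.05702718594835047
ang 0.23488378544146418 0.23341560627826588 0.236352052719715
centre [ 0.5293912  -0.27916901  0.12      ]
[ 0.60900863 -0.23125356  0.11601374] [ 0.62306394 -0.28699672  0.11742148]
[ 9.69852858e-01  2.43691043e-01 -3.31096237e-04] [ 2.43691043e-01 -9.69852914e-01 -4.18985211e-05]
shift tool [ 0.00176773 -0.00614604  0.17754087]
```

Request:
play_rows(steps=[1, 0.06, -0.2, 0.5, 0.11, 1, 0, 0, 1, 0, 1, 0, 0, 1, 0, 1, 0, 0, 1, 0, 1, 0, 0, 1, 0, 1, 0, 0, 1, 0, 1, 0, 0, 1, 0, 1, 0, 0, 0.5, 0, 1, 0, 0, 0, 0, 1, 0, 0, 0, 0])

```text
time: 3.2
position: [0.5303, -0.2792, 0.0878]
tool_rot: [0.993, 0.118, 0.0, 0.0]
ft_force: [0.8, -0.2, 0.0]
grip_width: 0.0868
grip_force: 0.0
```

Request:
play_rows(steps=[-1, 0, 0, 0, 0, -1, 0, 0, 0, 0, -1, 0, 0, 0, 0, -1, 0, 0, 0, 0, -1, 0, 0, 0, 0, -1, 0, 0, 0, 0, -1, 0, 0, 0, 0, -1, 0, 0, 0, 0, -1, 0, 0, 0, 0, -1, 0, 0, 0, 0])

```text
time: 4.2
position: [0.5306, -0.2787, 0.088]
tool_rot: [0.993, 0.118, 0.0, 0.0]
ft_force: [-0.9, -0.6, 5.0]
grip_width: 0.0575
grip_force: 25.0
```

Request:
play_rows(steps=[-1, 0, 0, -0.2, 0, -1, 0, 0, -0.4, 0, -1, 0, 0, -0.7, 0, -1, 0, 0, -1, 0, -1, 0, 0, -1, 0, -1, 0, 0, -1, 0, -1, 0, 0, -1, 0, -1, 0, 0, -1, 0, -1, 0, 0, -0.5, 0, -1, 0, 0, -0.2, 0])

```text
time: 5.2
position: [0.5306, -0.2784, 0.2997]
tool_rot: [0.993, 0.118, 0.001, 0.001]
ft_force: [-0.6, 0.2, -3.3]
grip_width: 0.0577
grip_force: 25.0
```

Request:
play_rows(steps=[-1, 0.2, -0.4, 0, 0, -1, 0.4, -0.8, 0, 0, -1, 0.45, -0.98, 0, 0, -1, 0.45, -0.98, 0, 0, -1, 0.45, -0.98, 0, 0, -1, 0.45, -0.98, 0, 0, -1, 0.45, -0.98, 0, 0, -1, 0.45, -0.98, 0, 0, -1, 0.45, -0.98, 0, 0, -1, 0.45, -0.98, 0, 0])

```text
time: 6.2
position: [0.5876, 0.0174, 0.2954]
tool_rot: [0.993, 0.118, -0.002, -0.001]
ft_force: [1.3, -0.3, -4.3]
grip_width: 0.0579
grip_force: 25.0
```

Request:
play_rows(steps=[-1, 0.45, -0.98, 0, 0, -1, 0.45, -0.98, 0, 0, -1, 0.4, -0.8, 0, 0, -1, 0, 0, 0, -0.5, -1, 0, 0, 0, -1, -1, 0, 0, 0, -1, -1, 0, 0, 0, -1, -1, 0, 0, 0, -1, -1, 0, 0, 0, -1, -1, 0, 0, 0, -1])

```text
time: 7.2
position: [0.6057, 0.1056, 0.2952]
tool_rot: [0.902, 0.431, -0.002, -0.001]
ft_force: [0.1, 0.7, -4.4]
grip_width: 0.0578
grip_force: 25.0
```

Request:
play_rows(steps=[-1, 0, 0, 0, -1, -1, 0, 0, 0, -1, -1, 0, 0, 0, -1, -1, 0, 0, 0, -1, -1, 0, 0, 0, -1, -1, 0, 0, 0, -0.6, -1, 0, 0, 0, 0, -1, 0, 0, 0, 0, -1, 0, 0, 0, 0, -1, 0, 0, 0, 0])

```text
time: 8.2
position: [0.6074, 0.1046, 0.2972]
tool_rot: [0.75, 0.662, -0.0, -0.0]
ft_force: [-0.4, 0.3, -3.4]
grip_width: 0.0575
grip_force: 25.0
```

Run:
```python
from h import *
c=snap('wrist','w2'); snap('scene','s2'); snap('side','d2'); o=robot.get_obs(); print(o['time'],o['position'],o['tool_rot'],o['q'],o['grip_width'])
```

```text
8.35 [0.60762759 0.10443037 0.29752533] [ 7.49674982e-01  6.61806179e-01 -2.08347538e-05 -5.29448728e-05] [-1.08477505e-02  4.43353671e-01  1.36299371e+00  5.21422905e-05
  1.33534714e+00  1.13485429e-01] 0.05779888398175422
```

View pics/w2.png

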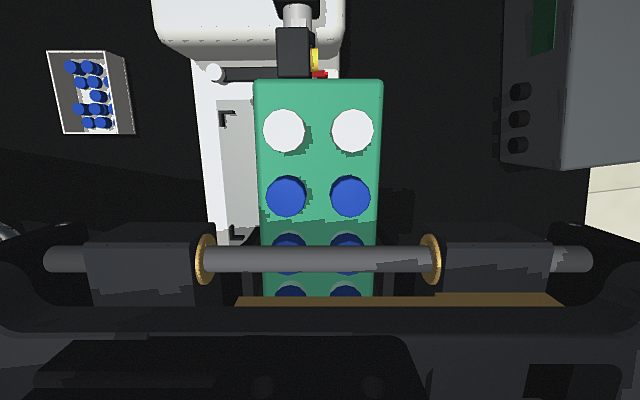

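The wrist view shows the held rack level, with its far edge at row 79. The two left locators are at about (227,118) and (237,232), and the parked head with its yellow button is at (300,55). I enlarge these with a composite crop.

Run:
```python
from h import *
def cr(tag,x,y,w,h,s):
    im=cv2.imread(f'pics/{tag}.png')[y:y+h,x:x+w]; im=cv2.resize(im,None,fx=s,fy=s,interpolation=cv2.INTER_CUBIC)
    for g in range((x//10+1)*10,x+w,10): cv2.line(im,(int((g+.5-x)*s),0),(int((g+.5-x)*s),12 if g%50 else 25),(0,255,255),1)
    for g in range((y//10+1)*10,y+h,10): cv2.line(im,(0,int((g+.5-y)*s)),(12 if g%50 else 25,int((g+.5-y)*s)),(0,255,255),1)
    return im
a=cr('w2',190,98,66,150,4); b=cr('w2',190,98,66,37,8)
c=cr('w2',260,20,88,60,6)
out=np.zeros((600,800,3),np.uint8); out[:,:264]=a; out[:296,268:796]=b; 
out[300:600,268:708]=cv2.resize(c,(440,300)); cv2.imwrite('pics/cD.png',out)
```

```text
(no output)
```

View pics/cD.png

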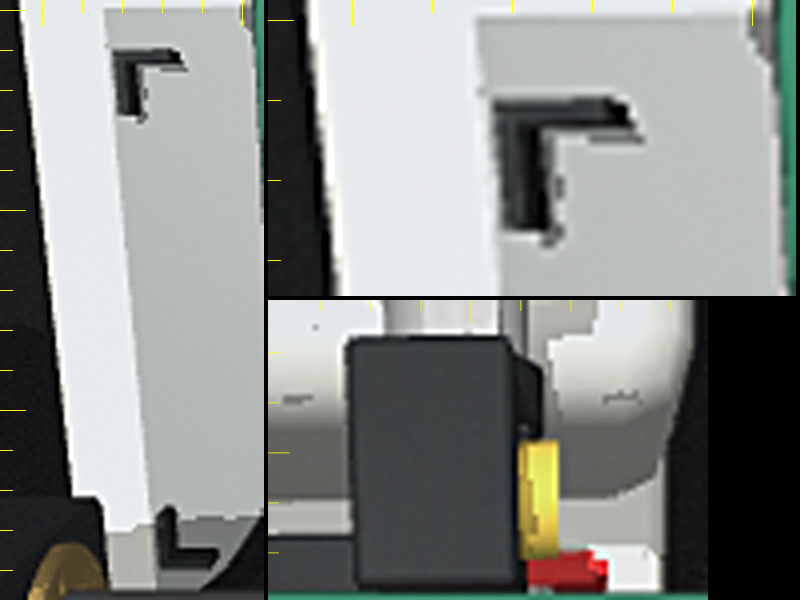

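Run:
```python
from h import *
from scipy.optimize import least_squares
from scipy.spatial.transform import Rotation as Ro
S=load('scene0');D=load('side0');W=load('w2')
B=lambda X,Y:(315+X/5-.5,115+Y/5-.5)
C=lambda X,Y:(150+X/4.4-.5,215+Y/4.4-.5)
E8=lambda X,Y:(190+(X-268)/8-.5,98+Y/8-.5)
E4=lambda X,Y:(190+X/4-.5,98+Y/4-.5)
E5=lambda X,Y:(260+(X-268)/5-.5,20+(Y-300)/5-.5)
obs=[(S,(-75,-150,30),B(32,405)),(S,(135,-150,30),B(283,553)),(S,(130,-150,85),B(288,467)),(S,(130,110,85),B(551,292)),
(S,(98,95,195),B(521,127)),(S,(109,95,89),B(514,283)),(D,(-75,-150,30),C(765,210)),(D,(130,-150,85),C(585,11)),(D,(100,-150,85),C(608,36)),
(W,(72,113,220),E5(347,338)),(W,(98,113,220),E5(511,338)),(W,(104.5,104,195),E5(558,440))]
w=[1,1,1,1,1,1,1,1,1,2,2,1]
Ls=[(W,(-1,1),E8(494,97),.044),(W,(-1,-1),E4(158,568),.044)]
def res(x):
    p=x[:3]; r=[k*(proj(c,fw(p,np.array(L)/1000.))[0]-uv) for (c,L,uv),k in zip(obs,w)]
    for c,s,uv,z in Ls: r.append(2*(proj(c,fw(p,[[x[3]+s[0]*x[5],x[4]+s[1]*x[6],z]]))[0]-uv))
    # centre of Ls
    for c,uvs in((S,[B(300,293),B(372,328),B(112,403),B(185,440)]),(D,[C(643,145),C(695,188),C(458,282),C(510,328)])):
        q=fw(p,[[x[3],x[4],.037]]); r.append((proj(c,q)[0]-proj(c,np.mean([atz(c,u,.037) for u in uvs],0))[0]))
    r.append([(x[5]-.036)/.001*.5,(x[6]-.097)/.001*.5])
    return np.concatenate(r)
f=least_squares(res,[.51,.147,-.126,0,-.032,.036,.097],loss='soft_l1',x_scale=.01); x=f.x
print(np.round(x,4)); print(np.round(f.fun[:-2].reshape(-1,2),1).tolist())
p=x[:3]; pk=fw(p,[[x[3],x[4],.03]])[0]; print('pocket',pk)
# wrist only Ls and deck left edge
a=atz(W,E8(494,97),.044);b=atz(W,E4(158,568),.044); d=a-b; print('L pts',a,b,np.linalg.norm(d),'yaw',np.arctan2(d[1],d[0])-np.pi/2)
e=atz(W,E8(314,0),.03);g=atz(W,E4(70,490),.03);d=e-g;print('edge yaw',np.arctan2(d[1],d[0])-np.pi/2,e,g)
m=atz(S,B(418,360),.09); 
inv=lambda X:np.array([[np.cos(p[2]),np.sin(p[2])],[-np.sin(p[2]),np.cos(p[2])]])@(X[:2]-p[:2])
print('edge x',inv(e),inv(g),'marker',inv(tri(S,B(418,360),D,C(453,92))))
# held rack
im=W['image']; m=cv2.inRange(cv2.cvtColor(im,cv2.COLOR_RGB2HSV),(65,80,40),(90,255,255))
top=np.median([np.where(m[60:,u])[0].min()+60 for u in range(265,372)])
pts=[]
for v in(100,160,200):
    q=np.where(m[v,240:400])[0]+240; pts.append((q.min(),q.max()+1))
o=robot.get_obs();T=Ro.from_quat(o['tool_rot']).as_matrix();zt=o['position'][2]+.032
print('top',top,pts)
for u in (260,378): print('rack far edge tool', T.T@(atz(W,(u-.5,top-.5),zt)-o['position']))
for v,(l,r) in zip((100,160,200),pts): print([np.round(T.T@(atz(W,(u-.5,v),zt)-o['position'])*1000,1) for u in(l,r)])
print('tool x ang',np.arctan2(T[1,0],T[0,0]),'pocket in tool',T.T@(pk-o['position']))
```

```text
[ 5.079e-01  1.474e-01 -1.189e-01  1.000e-04 -2.920e-02  3.580e-02
  9.690e-02]
[[-1.0, -1.5], [0.8, -1.9], [-0.3, -1.1], [1.2, -0.2], [-0.0, -0.6], [0.3, -0.3], [0.4, -0.5], [-0.6, 0.2], [-0.0, -0.8], [-1.6, 0.1], [1.5, -0.3], [0.1, 2.0], [0.0, 0.1], [-0.1, 0.2], [0.4, -0.7], [-0.7, 0.5]]
pocket [0.50449473 0.11840738 0.03      ]
L pts [0.48048248 0.21888909 0.044     ] [0.45757603 0.02662109 0.044     ] 0.1936277066435567 yaw -0.11857922786766961
edge yaw -0.127045629182726 [0.44735702 0.24079552 0.03      ] [0.42408228 0.05858245 0.03      ]
edge x [-0.07115808  0.08557729] [-0.0726632  -0.09811008] marker [ 0.12680121 -0.02515966]
top 78.0 [(np.int64(254), np.int64(384)), (np.int64(257), np.int64(380)), (np.int64(259), np.int64(378))]
rack far edge tool [ 0.08886402 -0.02507325 -0.03199387]
rack far edge tool [ 0.08885955  0.02533723 -0.03199926]
[array([ 79.8, -28.1, -32. ]), array([ 79.8,  28.4, -32. ])]
[array([ 53.9, -28.2, -32. ]), array([ 53.9,  28. , -32. ])]
[array([ 35.1, -28.2, -32. ]), array([ 35.1,  28.1, -32. ])]
tool x ang 1.4464509787997342 pocket in tool [ 0.00106763 -0.10404147  0.2675365 ]
```

Request:
play_rows(steps=[-1, 0.06, -0.4, 0, 0, -1, 0, -0.87, 0, 0, -1, 0, -0.9, 0, 0, -1, 0, -0.8, 0, 0, -1, 0, -0.4, 0, 0, -1, 0, -0.1, 0.5, 0, -1, 0, 0, 1, 0, -1, 0, 0, 1, 0, -1, 0, 0, 1, 0, -1, 0, 0, 1, 0])

```text
time: 9.35
position: [0.5054, 0.1191, 0.1621]
tool_rot: [0.75, 0.662, 0.001, 0.001]
ft_force: [0.8, -0.6, -4.1]
grip_width: 0.0579
grip_force: 25.0
```

Request:
play_rows(steps=[-1, 0, 0, 1, 0, -1, 0, 0, 1, 0, -1, 0, 0, 0.8, 0, -1, 0, 0, 0.5, 0, -1, 0, 0, 0.2, 0, -1, 0, 0, 0, 0, -1, 0, 0, 0, 0, -1, 0, 0, 0, 0, -1, 0, 0, 0, 0, -1, 0, 0, 0, 0])

```text
time: 10.35
position: [0.505, 0.1191, 0.0582]
tool_rot: [0.75, 0.662, 0.001, 0.0]
ft_force: [-0.3, 0.1, -2.8]
grip_width: 0.0578
grip_force: 25.0
```

Run:
```python
from h import *
snap('scene','s3');snap('side','d3');snap('wrist','w3'); o=robot.get_obs(); print(o['time'],o['position'],o['tool_rot'],o['ft_force'])
def cr(tag,x,y,w,h,s):
    im=cv2.imread(f'pics/{tag}.png')[y:y+h,x:x+w]; im=cv2.resize(im,None,fx=s,fy=s,interpolation=cv2.INTER_CUBIC)
    for g in range((x//10+1)*10,x+w,10): cv2.line(im,(int((g+.5-x)*s),0),(int((g+.5-x)*s),12 if g%50 else 25),(0,255,255),1)
    for g in range((y//10+1)*10,y+h,10): cv2.line(im,(0,int((g+.5-y)*s)),(12 if g%50 else 25,int((g+.5-y)*s)),(0,255,255),1)
    return im
out=np.zeros((600,800,3),np.uint8)
out[:300,:400]=cr('s3',318,160,80,60,5); out[:300,400:]=cr('d3',235,235,80,60,5); out[300:,:]=cr('w3',190,60,200,75,4); cv2.imwrite('pics/cE.png',out)
```

```text
10.5 [0.50473648 0.11908898 0.05782898] [7.49574449e-01 6.61919985e-01 2.17197813e-04 1.76221183e-04] [ 0.85622119  0.59355457 -2.35561258]
```

View pics/cE.png

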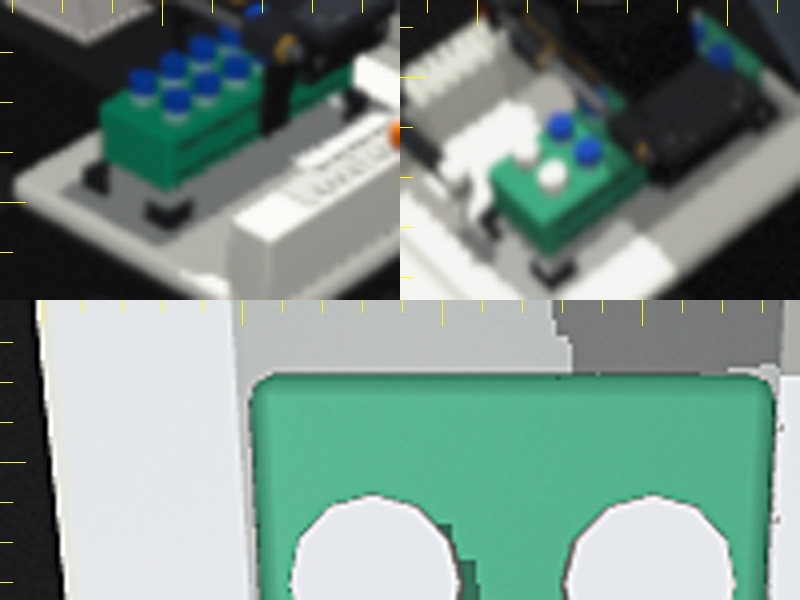

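The composite shows the rack hovering centred and parallel just above the locators in all three views. In the scene crop the locators at (97,178) and (168,210) flank the rack's near end. I lower it slowly.

Request:
play_rows(steps=[-1, 0, 0, 0.1, 0, -1, 0, 0, 0.1, 0, -1, 0, 0, 0.1, 0, -1, 0, 0, 0.1, 0, -1, 0, 0, 0, 0, -1, 0, 0, 0, 0, -1, 0, 0, 0, 0, -1, 0, 0, 0, 0, -1, 0, 0, 0, 0, -1, 0, 0, 0, 0])

```text
time: 11.5
position: [0.5046, 0.1191, 0.0456]
tool_rot: [0.75, 0.662, 0.0, 0.0]
ft_force: [-0.5, 0.2, -3.3]
grip_width: 0.0581
grip_force: 25.0
```

Request:
play_rows(steps=[-1, 0, 0, 0.1, 0, -1, 0, 0, 0.1, 0, -1, 0, 0, 0.03, 0, -1, 0, 0, 0, 0, -1, 0, 0, 0, 0, -1, 0, 0, 0, 0, -1, 0, 0, 0, 0, -1, 0, 0, 0, 0, -1, 0, 0, 0, 0, -1, 0, 0, 0, 0])

```text
time: 12.5
position: [0.5046, 0.1191, 0.0387]
tool_rot: [0.75, 0.662, 0.0, 0.0]
ft_force: [0.6, 0.0, -2.8]
grip_width: 0.058
grip_force: 25.0
```

Request:
play_rows(steps=[-1, 0, 0, 0.03, 0, -1, 0, 0, 0.03, 0, -1, 0, 0, 0, 0, -1, 0, 0, 0, 0, -1, 0, 0, 0, 0, -1, 0, 0, 0, 0, -1, 0, 0, 0, 0, -1, 0, 0, 0, 0, -1, 0, 0, 0, 0, -1, 0, 0, 0, 0])

```text
time: 13.5
position: [0.5047, 0.1191, 0.038]
tool_rot: [0.75, 0.662, 0.0, 0.0]
ft_force: [-1.4, -0.2, 7.1]
grip_width: 0.0576
grip_force: 25.0
```

Request:
play_rows(steps=[1, 0, 0, 0, 0, 1, 0, 0, 0, 0, 1, 0, 0, 0, 0, 1, 0, 0, 0, 0, 1, 0, 0, 0, 0, 1, 0, 0, 0, 0, 1, 0, 0, 0, 0, 1, 0, 0, -0.3, 0, 1, 0, 0, -0.7, 0, 1, 0, 0, -1, 0])

```text
time: 14.5
position: [0.5034, 0.119, 0.0968]
tool_rot: [0.75, 0.662, -0.001, -0.001]
ft_force: [0.7, -1.0, -0.6]
grip_width: 0.0869
grip_force: 0.0
```

Request:
play_rows(steps=[1, 0, 0, -1, 0, 1, 0, 0, -1, 0, 1, 0, 0, -1, 0, 1, 0, 0, -1, 0, 1, 0, 0, -1, 0, 1, 0, 0, -1, 0, 1, 0, 0, -0.7, 0, 1, 0, 0, 0, 0, 1, 0, 0, 0, 0, 1, 0, 0, 0, 0])

```text
time: 15.5
position: [0.5035, 0.119, 0.2967]
tool_rot: [0.75, 0.662, -0.001, -0.001]
ft_force: [1.2, 0.2, -1.1]
grip_width: 0.0869
grip_force: 0.0
```

Run:
```python
from h import *
snap('scene','s4');snap('side','d4');snap('wrist','w4'); o=robot.get_obs(); print(o['time'],o['position'],o['tool_rot'],o['ft_force'])
def cr(tag,x,y,w,h,s):
    im=cv2.imread(f'pics/{tag}.png')[y:y+h,x:x+w]; im=cv2.resize(im,None,fx=s,fy=s,interpolation=cv2.INTER_CUBIC)
    for g in range((x//10+1)*10,x+w,10): cv2.line(im,(int((g+.5-x)*s),0),(int((g+.5-x)*s),12 if g%50 else 25),(0,255,255),1)
    for g in range((y//10+1)*10,y+h,10): cv2.line(im,(0,int((g+.5-y)*s)),(12 if g%50 else 25,int((g+.5-y)*s)),(0,255,255),1)
    return im
out=np.zeros((600,800,3),np.uint8)
out[:300,:400]=cr('s4',318,130,100,75,4); out[:300,400:]=cr('d4',235,215,100,75,4); out[300:,:]=cr('w4',220,10,200,75,4); out[300:,:]=cv2.resize(cv2.imread('pics/w4.png')[10:250,0:640],(800,300)); cv2.imwrite('pics/cF.png',out)
```

```text
15.65 [0.50385859 0.11903888 0.29658555] [ 0.74956357  0.66193089 -0.00106204 -0.00090264] [-0.21452131  0.01352109  0.26935941]
```

View pics/cF.png

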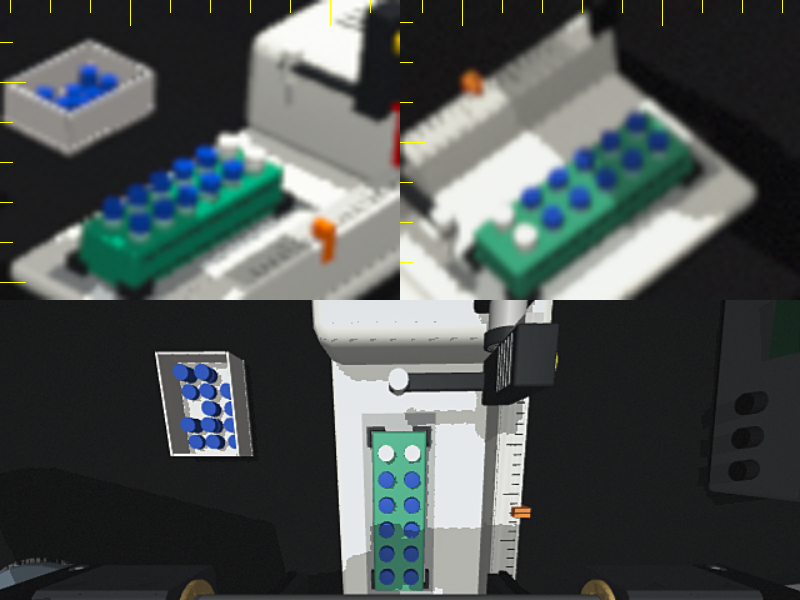

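The rack sits seated between all four locators in every view, with the arm parked. The marker shows in the wrist view at about (417,419) in the full frame. From here I use numeric colour measurements only.

```bash
cat >> h.py <<'E'
def blob(c,col,roi):
    x0,y0,x1,y1=roi; h=cv2.cvtColor(c['image'][y0:y1,x0:x1],cv2.COLOR_RGB2HSV)
    r={'o':[(5,150,120),(17,255,255)],'r':[(0,150,60),(4,255,255)],'y':[(22,120,100),(34,255,255)]}[col]
    m=cv2.inRange(h,*r)
    if col=='r': m|=cv2.inRange(h,(174,150,60),(180,255,255))
    n,l,st,ce=cv2.connectedComponentsWithStats(m)
    if n<2: return None
    k=1+np.argmax(st[1:,4]); s=st[k]; return ce[k]+[x0,y0],(s[0]+x0,s[1]+y0,s[2],s[3]),s[4]
E
python3 - <<'E'
from h import *
from scipy.spatial.transform import Rotation as Ro
p=np.array([.5079,.1474,-.1189])
inv=lambda X:np.round(1000*(np.array([[np.cos(p[2]),np.sin(p[2])],[-np.sin(p[2]),np.cos(p[2])]])@(X[:2]-p[:2])),1)
W2=load('w2');W=load('w4');S=load('s4');D=load('d4')
h=atz(W2,(260+(429-268)/5-.5,20+38/5-.5),.22); print('head far mid',h,inv(h))
roi={'w':(380,10,460,250),'s':(360,110,450,220),'d':(210,215,300,290)}
bo={}
for k,c in zip('wsd',(W,S,D)):
    for col in 'oyr':
        bo[k+col]=blob(c,col,roi[k]); print(k,col,bo[k+col])
for z in(.087,.092,.097): print('marker w4',z,inv(atz(W,bo['wo'][0],z)))
for a,b in((W,'w'),(D,'d')): X=tri(S,bo['so'][0],a,bo[b+'o'][0]); print('marker tri',X,inv(X))
if bo['wy']: print('button',tri(S,bo['sy'][0],W,bo['wy'][0]),inv(tri(S,bo['sy'][0],W,bo['wy'][0])))
g=fw(p,[[.085,.095,.195]])[0]; o=robot.get_obs();T=Ro.from_quat(o['tool_rot']).as_matrix();print('grip',g,T.T@(g-o['position']),np.arctan2(T[1,0],T[0,0]))
E
```

```text
head far mid [0.60566294 0.24947157 0.22      ] [ 85.  112.9]
w o (array([417.64102564, 177.94871795]), (np.int32(411), np.int32(176), np.int32(14), np.int32(4)), np.int32(39))
w y (array([444.63636364,  59.        ]), (np.int32(444), np.int32(54), np.int32(2), np.int32(11)), np.int32(11))
w r None
s o (array([399.03030303, 188.6969697 ]), (np.int32(396), np.int32(185), np.int32(6), np.int32(10)), np.int32(33))
s y (array([418.92857143, 139.71428571]), (np.int32(417), np.int32(137), np.int32(5), np.int32(7)), np.int32(28))
s r (array([417.95652174, 163.08695652]), (np.int32(416), np.int32(155), np.int32(5), np.int32(17)), np.int32(46))
d o (array([252.5       , 235.22222222]), (np.int32(251), np.int32(233), np.int32(4), np.int32(5)), np.int32(18))
d y None
d r None
marker w4 0.087 [131.1 -21.4]
marker w4 0.092 [129.3 -20.6]
marker w4 0.097 [127.6 -19.8]
marker tri [0.63323483 0.10905829 0.0867662 ] [129.  -23.2]
marker tri [0.63524908 0.10461065 0.089936  ] [131.5 -27.4]
button [0.6207169  0.2280734  0.19672686] [102.5  93.5]
grip [0.60356878 0.23164657 0.195     ] [0.12411669 0.08529555 0.1013013 ] 1.446785978872346
```

Request:
play_rows(steps=[1, 0.4, 0.3, 0, 0, 1, 0.8, 0.55, 0, 0, 1, 0.9, 0.6, 0, 0, 1, 0.9, 0.6, 0, 0, 1, 0.7, 0.5, 0, 0, 1, 0.35, 0.25, 0, 0, 1, 0.08, 0.04, 0, -0.05, 1, 0, 0, 0, 0, 1, 0, 0, 0, 0, 1, 0, 0, 0, 0])

```text
time: 16.65
position: [0.604, 0.231, 0.2979]
tool_rot: [0.748, 0.664, -0.0, -0.0]
ft_force: [-0.5, -1.0, -0.0]
grip_width: 0.0867
grip_force: 0.0
```

Run:
```python
from h import *
from scipy.spatial.transform import Rotation as Ro
p=np.array([.5079,.1474,-.1189]);g=fw(p,[[.085,.095,.195]])[0];o=robot.get_obs();T=Ro.from_quat(o['tool_rot']).as_matrix();print(T.T@(g-o['position']),np.arctan2(T[1,0],T[0,0]))
c=snap('wrist','w5')
for col in 'yro': print(col,blob(c,col,(150,0,500,240)))
print('head top corners predicted px',proj(c,fw(p,[[.072,.113,.22],[.098,.113,.22],[.072,.077,.22],[.098,.077,.22],[.1045,.095,.195]])))
g=cv2.cvtColor(c['image'],cv2.COLOR_RGB2GRAY)
for v in range(100,250,12): print(v,g[v,230:400:5])
```

```text
[ 0.00062076 -0.00049107  0.10290545] 1.4512423212562158
y (array([334.56074766, 201.57943925]), (np.int32(332), np.int32(193), np.int32(7), np.int32(18)), np.int32(107))
r (array([336.52777778, 187.32407407]), (np.int32(332), np.int32(182), np.int32(12), np.int32(11)), np.int32(108))
o None
head top corners predicted px [[302.04299361 189.12794572]
 [332.07322838 189.11453385]
 [302.5991219  228.58162999]
 [331.59807527 228.57121868]
 [337.30173407 202.4297174 ]]
100 [234 233 234 234 233 232 232 232 231 231 232 232 231 231 231 146 187 216
 199 171 123 232 232 231 231 216  21  31  26  30  30  24  24  29]
112 [231 231 232 232 232 231 232 232 232 232 232 232 232 240   2   7   5   0
   3   7  11   0 232 232 231 216  18  28  29  27  26  27  31  28]
124 [232 231 232 232 232 232 232 232 232 232 232 232 232 102  67  66  68  66
  66  64  63  62 181 232 232 214  20  29  28  26  29  31  29  27]
136 [231 232 232 232 232 232 231 232 232 232 232 233 232 151  63  63  61  62
  62  63  61  61 184 232 232 217  22  28  28  28  29  29  28  29]
148 [232 232 232 233 232 232 233 232 233 232 232 233 232 23
[... 527 characters left out ...]
32 234  25  38  35  35  46  32  27  27  40  51  35  60  60  59
  60  60  53 199 168 170 105  20  20  18  23  23  24  21  19  21]
208 [232 234 142 141 142 143 143 145 144 147  47  43 174 174 180  39  42  41
  44  40  38 144 164 158  57  15  21  22  21  17  26  21  22  21]
220 [233 232 115 236 251  90 139 235 234 150  50 112 174 242 178  40  41  40
  41  41  33 162 168 163  46  23  23  22  22  22  23  23  19  18]
232 [ 19  24  28   6 143 142 143 144 147  90  36 120 117 177 178 178 178 179
 178 177 132 158 121   3  31  19  25  20  20  17  21  26  24  26]
244 [ 21  22  22  20  90  98 152  59  60  99  47 128 126 189 188 188 252 250
 250 251 167 169 168 167  17  25  17  20  20  23  19  18  21  22]
```

Request:
play_rows(steps=[1, 0, 0, 0.5, 0, 1, 0, 0, 1, 0, 1, 0, 0, 1, 0, 1, 0, 0, 1, 0, 1, 0, 0, 0.46, 0, 1, 0, 0, 0.1, 0, 1, 0, 0, 0, 0, 1, 0, 0, 0, 0, 1, 0, 0, 0, 0, 1, 0, 0, 0, 0])

```text
time: 17.7
position: [0.6051, 0.2317, 0.1773]
tool_rot: [0.748, 0.664, 0.001, 0.001]
ft_force: [-0.2, -0.7, 0.2]
grip_width: 0.0871
grip_force: 0.0
```

Request:
play_rows(steps=[-1, 0, 0, 0, 0, -1, 0, 0, 0, 0, -1, 0, 0, 0, 0, -1, 0, 0, 0, 0, -1, 0, 0, 0, 0, -1, 0, 0, 0, 0, -1, 0, 0, 0, 0, -1, 0, 0, 0, 0, -1, 0, 0, 0, 0, -1, 0, 0, 0, 0])

```text
time: 18.7
position: [0.6036, 0.2316, 0.176]
tool_rot: [0.748, 0.664, -0.001, -0.0]
ft_force: [-2.3, 0.8, 1.7]
grip_width: 0.0258
grip_force: 25.0
```

Request:
play_rows(steps=[-1, -0.1, 0, 0, 0, -1, -0.2, 0, 0, 0, -1, -0.4, 0, 0, 0, -1, -0.5, 0, 0, 0, -1, -0.5, 0, 0, 0, -1, -0.5, 0, 0, 0, -1, -0.5, 0, 0, 0, -1, -0.4, 0, 0, 0, -1, -0.2, 0, 0, 0, -1, 0, 0, 0, 0])

```text
time: 19.7
position: [0.5923, 0.1328, 0.176]
tool_rot: [0.748, 0.663, -0.0, -0.0]
ft_force: [-1.5, 4.5, 0.4]
grip_width: 0.0256
grip_force: 25.0
```

```bash
cat > m.py <<'E'
from h import *
import sys
p=np.array([.5079,.1474,-.1189])
inv=lambda X:np.round(1000*(np.array([[np.cos(p[2]),np.sin(p[2])],[-np.sin(p[2]),np.cos(p[2])]])@(X[:2]-p[:2])),1)
o=robot.get_obs(); print(o['time'],o['position'],inv(o['position']),o['ft_force'],o['grip_width'],o['grip_force'])
t=sys.argv[1]
for n,roi in(('scene',(350,110,450,230)),('side',(210,205,320,290)),('wrist',(150,0,640,400))):
    c=snap(n,n[0]+t)
    for col in 'ory':
        b=blob(c,col,roi)
        if b: print(n,col,b[0],tuple(map(int,b[1])),b[2],'marker z.09' if col=='o' else 'ptr z.1',inv(atz(c,b[0],.09 if col=='o' else .1)))
E
python3 m.py 6
```

```text
19.7 [0.592304   0.13276904 0.17601705] [85.5 -4.5] [-1.4943884   4.54175219  0.43745912] 0.025563884309900406 24.999885172583163
scene o [398.78378378 188.35135135] (396, 184, 6, 11) 37 marker z.09 [129.6 -27.2]
scene r [398.18181818 174.43181818] (396, 167, 5, 17) 44 ptr z.1 [89.8 20.1]
wrist o [363.2625 227.075 ] (355, 225, 17, 5) 80 marker z.09 [127.7 -22.4]
wrist r [347.29651163 216.30523256] (338, 205, 21, 23) 344 ptr z.1 [111.6  -9.1]
```

Run:
```python
from h import *
p=np.array([.5079,.1474,-.1189])
inv=lambda X:np.round(1000*(np.array([[np.cos(p[2]),np.sin(p[2])],[-np.sin(p[2]),np.cos(p[2])]])@(X[:2]-p[:2])),1)
c=load('w6')
for v in range(214,244): print(v,[tuple(map(int,c['image'][v,u])) for u in (349,356,360,364,368)])
for y in(-.004,-.018,-.022,-.026,-.03): print(y,proj(c,fw(p,[[.125,y,.087],[.125,y,.095],[.109,y,.089]])).round(1).tolist())
c4=load('w4'); print([tuple(map(int,c4['image'][v,416])) for v in range(172,188)])
S=load('s6'); print(proj(S,fw(p,[[.109,-.0045,.089],[.125,-.022,.09],[.13,-.017,.085],[.13,-.027,.085]])).round(1).tolist())
for v in range(180,198): print(v,[tuple(map(int,S['image'][v,u])) for u in range(394,404)])
```

```text
214 [(90, 23, 22), (164, 169, 165), (152, 153, 149), (174, 175, 168), (15, 19, 21)]
215 [(91, 21, 23), (169, 178, 172), (155, 157, 152), (173, 175, 169), (19, 18, 20)]
216 [(90, 22, 22), (124, 84, 81), (163, 164, 160), (170, 174, 169), (77, 45, 24)]
217 [(90, 23, 23), (86, 49, 48), (0, 0, 0), (170, 173, 169), (123, 63, 32)]
218 [(88, 21, 20), (88, 9, 9), (85, 85, 84), (169, 173, 168), (115, 59, 30)]
219 [(85, 23, 22), (86, 14, 15), (162, 165, 161), (169, 174, 172), (110, 58, 30)]
220 [(151, 41, 42), (81, 15, 14), (158, 165, 161), (172, 181, 178), (108, 56, 28)]
221 [(167, 44, 44), (105, 23, 24), (127, 103, 83), (134, 111, 93), (107, 57, 29)]
222 [(163, 44, 42), (172, 46, 46), (100, 46, 16), (102, 48, 20), (107, 56, 30)]
223 [(161, 41, 40), (166, 43, 44), (104, 56, 30), (105, 55, 29), (106, 57, 31)]
224 [(165, 43, 42), (164, 39, 43), (102, 55, 28), (103, 55, 29), (103, 55, 28)]
225 [(173, 45, 45), (147, 55, 39), (128, 68, 36), (130, 67, 35), (131, 68, 37)]
226 [(84, 28, 26), (196, 110, 57), (197, 105, 57), (197, 104, 57), (198, 105, 58)]
227 [(2, 17, 18), (204, 111, 61), (194, 103, 57
[... 3809 characters left out ...]
22, 23), (23, 21, 23), (26, 25, 26), (24, 21, 22), (23, 24, 24), (24, 23, 25), (23, 21, 23), (22, 23, 23), (24, 24, 25)]
194 [(23, 22, 23), (26, 23, 25), (25, 25, 25), (25, 24, 25), (23, 22, 24), (25, 24, 26), (24, 24, 25), (24, 24, 24), (22, 21, 24), (25, 24, 24)]
195 [(23, 21, 23), (25, 24, 24), (23, 22, 23), (23, 22, 24), (24, 22, 25), (22, 20, 21), (22, 22, 23), (23, 23, 25), (20, 21, 22), (22, 21, 24)]
196 [(25, 24, 26), (26, 25, 27), (24, 23, 24), (27, 24, 25), (22, 21, 23), (24, 22, 25), (25, 23, 25), (24, 23, 23), (23, 22, 24), (25, 23, 26)]
197 [(24, 22, 25), (24, 22, 24), (25, 24, 24), (23, 22, 23), (22, 20, 21), (25, 23, 25), (25, 23, 24), (24, 22, 24), (24, 22, 24), (24, 23, 23)]
```

Request:
play_rows(steps=[-1, -0.15, 0, 0, 0, -1, -0.25, 0, 0, 0, -1, -0.2, 0, 0, 0, -1, -0.04, 0, 0, 0, -1, 0, 0, 0, 0, -1, 0, 0, 0, 0, -1, 0, 0, 0, 0, -1, 0, 0, 0, 0, -1, 0, 0, 0, 0, -1, 0, 0, 0, 0])

```text
time: 20.85
position: [0.5902, 0.1146, 0.176]
tool_rot: [0.748, 0.664, -0.0, -0.0]
ft_force: [-2.6, 4.2, 1.4]
grip_width: 0.0259
grip_force: 25.0
```

```bash
sed -i "s/n\[0\]+t)/n[:2]+t)/" m.py; python3 m.py 7
python3 - <<'E'
from h import *
p=np.array([.5079,.1474,-.1189])
c=load('wr7')
for v in range(198,240): print(v,[tuple(map(int,c['image'][v,u])) for u in (342,346,350,354,360,364,368)])
for y in(-.02,-.0225,-.025): print(y,proj(c,fw(p,[[.107,y,.089],[.125,y,.085],[.125,y,.0975]])).round(1).tolist())
S=load('sc7'); D=load('si7')
for y in(-.02,-.025): print('scene',proj(S,fw(p,[[.109,y,.089],[.109,y,.1],[.13,y,.085],[.13,y,.0975]])).round(1).tolist(),'side',proj(D,fw(p,[[.109,y,.12],[.125,y,.0975]])).round(1).tolist())
for v in range(166,197): print(v,''.join('R' if (r>1.8*b and r>60 and g<.4*r) else 'o' if (r>1.6*b and r>70) else '.' for r,g,b in S['image'][v,385:415].astype(int)))
E
```

```text
20.85 [0.59022768 0.11461595 0.17602057] [ 85.6 -22.8] [-2.56034266  4.24039073  1.37210849] 0.02585400304878911 24.989891219884157
scene o [398.5        188.47222222] (395, 185, 7, 10) 36 marker z.09 [129.4 -28.3]
scene r [394.13953488 176.65116279] (391, 169, 6, 17) 43 ptr z.1 [89.   1.3]
wrist o [364.79569892 206.93548387] (356, 204, 19, 6) 93 marker z.09 [128.5 -22.2]
wrist r [347.1183432  216.10650888] (338, 205, 20, 23) 338 ptr z.1 [111.5 -27.9]
198 [(141, 142, 137), (229, 230, 225), (226, 227, 223), (129, 131, 126), (129, 130, 127), (239, 243, 239), (115, 59, 30)]
199 [(149, 151, 145), (233, 233, 228), (228, 229, 225), (246, 247, 242), (243, 244, 240), (243, 248, 245), (110, 58, 30)]
200 [(157, 158, 153), (235, 235, 231), (235, 236, 231), (241, 244, 241), (239, 245, 243), (252, 255, 255), (107, 55, 27)]
201 [(160, 162, 156), (242, 243, 238), (142, 143, 139), (149, 156, 154), (176, 148, 124), (189, 161, 137), (107, 55, 29)]
202 [(161, 163, 157), (149, 150, 146), (153, 154, 149), (108, 74, 54), (113, 48, 16), (95, 41, 12), (106, 57, 29)]
203 [(163, 165, 160), (159, 163, 158), (1
[... 4763 characters left out ...]

177 .........RRo..................
178 .........RRo..................
179 ........oRRo..................
180 ........oRR...................
181 ........RRR...................
182 .......oRRR...................
183 ........RRR...................
184 ........oRRoo.................
185 ........oRRoooo...............
186 .........oRRooooo.............
187 ..........ooooooo.............
188 ...........oooooo.............
189 ............ooooo.............
190 .............oooo.............
191 ..............ooo.............
192 .............oooo.............
193 .............oooo.............
194 .............oooo.............
195 .............oo...............
196 ..............................
```

Request:
play_rows(steps=[-1, -0.025, 0, 0, 0, -1, 0, 0, 0, 0, -1, 0, 0, 0, 0, -1, 0, 0, 0, 0, -1, 0, 0, 0, 0, -1, 0, 0, 0, 0, -1, 0, 0, 0, 0, -1, 0, 0, 0, 0, -1, 0, 0, 0, 0, -1, 0, 0, 0, 0])

```text
time: 22.0
position: [0.5901, 0.1139, 0.176]
tool_rot: [0.748, 0.664, 0.0, -0.0]
ft_force: [-2.3, 4.7, 1.1]
grip_width: 0.026
grip_force: 25.0
```

```bash
python3 m.py 8
python3 - <<'E'
from h import *
a=load('s4') if 0 else None
c=load('sc8'); m=cv2.inRange(cv2.cvtColor(c['image'],cv2.COLOR_RGB2HSV),(65,120,40),(90,255,255)); print('green scene',cv2.boundingRect(m[150:230,320:400]))
c=load('s4'); m=cv2.inRange(cv2.cvtColor(c['image'],cv2.COLOR_RGB2HSV),(65,120,40),(90,255,255)); print('before',cv2.boundingRect(m[150:230,320:400]))
E
```

```text
22.0 [0.59014917 0.1139072  0.17603648] [ 85.6 -23.5] [-2.30773827  4.67699196  1.05120558] 0.026013368377127734 24.98981785727665
scene o [398.5        188.47222222] (395, 185, 7, 10) 36 marker z.09 [129.4 -28.3]
scene r [394.13953488 176.90697674] (391, 170, 6, 16) 43 ptr z.1 [89.9  0.1]
wrist o [364.79569892 205.95698925] (356, 203, 19, 6) 93 marker z.09 [128.4 -22. ]
wrist r [347.02654867 216.09439528] (338, 205, 20, 23) 339 ptr z.1 [111.4 -28.6]
green scene (17, 17, 52, 35)
before (17, 18, 52, 34)
```

The pointer is at y ≈ -22.5 against the marker at about -23. The rack has not moved and the button is held flush, so I hand in.

```bash
python3 -c "
from rig import robot
print(robot.hand_in())"
```

```text
the job is handed in; nothing more can be done
None
```

I handed the job in at about 22 s on the robot's clock: the green rack is seated on the deck, and the gripper is holding the arm with the lock button flush and the pointer about 0.5 mm from the marker by my camera measurement; the hand-in returned no verdict.

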